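# Unbar the cooling rack and crate the moulded tubes

### The arm

A 7-joint arm with a two-finger parallel gripper is mounted at the origin on the work surface. World frame = base frame: x ahead of the robot, y to its left, z up, the work surface at z = 0. Lengths are in m, angles in degrees, forces in N, time in s.
With the tool pointing down it reaches from about 0.4 to 0.85 m from the base axis. Payload 4.5 kg.
Tool frame: the origin (TCP) lies between the finger pads; the fingertips stand 22 mm ahead of it and the grasp point (between the pads) lies 3 mm ahead of it; z points along the fingers, x is the direction in which the jaws open and shut, and the axes are right-handed (so a half turn about z gives the same grasp; the last joint's range is limited). The gripper opens to 85 mm and grips with 20 to 120 N. Pads are 22 mm wide; open, the fingers measure 114 mm over their backs; the gripper's body (76 mm by 85 mm) begins 54 mm behind the grasp point. The pads swing forward as they close: fully open they stand 13 mm farther back than shut.
Start: joints at [-66.99, 39.483, -11.15, 89.685, 9.013, 51.709, -12.324], TCP at [0.225, 0.583, 0.253] pointing down, gripper open.
Joint ranges: [-172.22, 172.22], [-26.19, 119.32], [-84.43, 86.54], [7.71, 146.69], [-57.33, 237.33], [2.42, 119.75], [-152.13, 152.13]. Speed limits (degrees/s): [147.25, 147.25, 180, 180, 180, 180, 180].

### API

Orientations are given as a 3x3 rotation matrix whose columns are the frame's x, y, z axes.
In Python, from cell import r, capture, order gives the robot as it stands.
- The arm moves only by the shell command python3 -m jog 'ROWS'. ROWS is text: rows parted by semicolons, each of 7 numbers parted by spaces: the gripper's target within -1 to 1 (fully open at 1, half-way at 0, shut at -1), then the shift along the tool's x, y, z in units of 4 cm (1.0 is 4 cm), then the turn, a rotation vector about the tool's x, y, z in units of 4 degrees (1.0 is 4 degrees). In form: claw x y z rx ry rz; .... A call has 1 to 5 rows; each row shifts and turns the commanded pose from where the row before left it, along the tool's axes as they then stand; what a row does not reach is not made up. A row lasts 1/12 s, in which the tool goes at most 41.7 mm and 7.16 degrees, less where a joint would pass 70% of its speed; a pose out of reach is approached as far as the arm can. A call with a number of a shift or a turn outside -1 to 1 is refused whole. A call with a gripper value outside its range is refused whole. The fingers move at their own pace and stop on an object; the grip force is fixed at half the most. Time passes only in rows, so rows that do not move let the fingers close. It gives the time, the measured TCP pose, the force and the opening at its end, in the units of the state.
- r.state(): the state, without advancing time (a new reading comes with each control period).
- capture(name): name is "side" or "top"; returns a dict with "frame" (420x560x3 uint8, red, green, blue), "z_map" (420x560 float32, m along the optical axis (not along the pixel's ray), 0 where there is no reading), "fovy" (degrees; the focal length in pixels is half the picture's height over the tangent of half this angle, whatever the lens; pixels are square), "cx", "cy" (the principal point, pixels), "dist_coeffs" ([k1, k2, p1, p2, k3] as OpenCV has them; the pictures are not rectified), "extrinsics" (4x4, takes a point from camera to world coordinates). Camera axes: x right, y down, z forward; pixel columns grow to the right and rows downward; lengths in m; the calibration is good to about 2 mm. A picture is of the moment at which its call begins.
- order.hand_in(): hands the job in, once; it reports no verdict.
The state is a dict: "clock": time; "joints": joint angles; "qvel": joint speeds; "joint_torque": joint torques, N m; "ee_pos": TCP position; "orientation": TCP orientation; "wrist_force": force on the tool from outside, world axes, zero at the start; "wrist_torque": the same for the moment, N m; "opening": opening from 0.0 (shut) to 1.0 (fully open).
Only numpy, scipy, OpenCV 4.12 (cv2) and the standard library are available. Lean on these libraries where they do the work, as an engineer would, in place of code of your own. Each camera call takes 0.05 s, during which the arm holds its last target.

### The job

First lift the yellow retaining bar up out of its two open brackets on the cooling rack, leaving the tubes where they are, and lay it flat, grip upwards, on the cardboard pad so that its whole length is on the pad. Then take the two black moulded tubes off the rack and lay both flat on the bottom of the red crate, not one on the other. Do not disturb the other things lying on the bench.

Things in the scene. Friction and masses are not known exactly. Their poses are not given: they have to be found in the camera images.
- rack: Fixed cooling rack, white base plate 150 (x) x 230 (y) x 10 mm; origin under the base centre, z up. It carries the tubes on two blue rails and the bar in two steel brackets.
- slot_a (a point): Middle of the slot floor of the steel bracket at the rack's y = +99 mm, 79 mm above the table. The slot is 29 mm wide (rack x), open upwards and at both ends, its cheeks rise 14 mm above its floor. The bracket is 12 mm thick (y), 48 mm long (x).
- slot_b (a point): The same in the other bracket, at the rack's y = -99 mm.
- seats (a point): Rack centre at the top of the two blue rails, 48 mm above the table. The rails run along the rack's y at x = -42 and +42 mm, 12 mm thick. The tubes lie on them along the rack's x, at y = +34 and -34 mm, axis 62 mm above the table; blue cheeks on the rails beside the tubes rise to 60 mm. Between the rails the tubes are free all round.
- bar: Loose yellow retaining bar, 210 mm long (its y axis), 24 mm wide (x), 12 mm thick, about 0.35 kg; origin at the centre of its underside, z up. On its middle stands a black grip 70 mm long (along y), 16 mm wide (x), rising to 54 mm above the underside. At the start it lies along the rack's y in both bracket slots (2.5 mm play either side), 3 mm above the tubes.
- bar_end_a (a point): middle of the bar's +y end, at its underside
- bar_end_b (a point): middle of the bar's -y end, at its underside
- tube_a: Loose black moulded tube, rigid, 140 mm long along its x axis, about 0.12 kg; origin on the axis at mid-length. Round body 28 mm in diameter, with a square flange 36 x 36 x 8 mm on each end; ends closed. Starts in the rack at its y = +34 mm under the bar.
- tube_b: Second tube, identical; starts at the rack's y = -34 mm.
- crate: Fixed red open crate, outside 220 (x) x 210 (y) x 60 mm high, walls and floor 5 mm; origin under its centre, z up. On the robot's left or right, opposite the pad. A tube lying flat in it has its axis 23 mm above the table.
- pad: Fixed cardboard pad on the table, 280 (x) x 110 (y) x 4 mm; origin at the centre of its underside, z up. On the robot's left or right.
- tape: Bystander, loose: yellow packing tape roll lying flat, 100 mm across, 48 high (origin at its underside). Leave it alone.
- ring_a: Bystander, loose: lower of two stacked black moulded rings, 80 mm across, 12 high (origin at its underside). Leave it alone.
- ring_b: Bystander, loose: upper of the two stacked black rings, same size (origin at its underside). Leave it alone.
- brush: Bystander, loose: hand brush lying flat, 170 mm long (origin at its underside). Leave it alone.
- cutters: Bystander, loose: side cutters with red handles lying flat, 140 mm long (origin at its underside). Leave it alone.
- jar: Bystander, loose: whitish jar, 64 mm across, 80 high (origin at its underside). Leave it alone.
- scraper: Bystander, loose: flat wooden scraper stick, 120 x 24 x 8 mm (origin at its underside). Leave it alone.
Things that resemble listed ones, but are neither listed nor needed, are in the scene too. What is shaped like the tube_a but pink or turquoise is not meant.

How it is judged (in metres and radians):
On the way:
1. the bar lies flat, grip up, with its whole length on the cardboard pad, let go, while both tubes are still in the rack (x of bar_end_a in the frame of pad between -0.145 and 0.145 m and y of bar_end_a in the frame of pad between -0.06 and 0.06 m and z of each of bar_end_a, bar_end_b in the frame of pad below 0.012 m and x of bar_end_b in the frame of pad between -0.145 and 0.145 m and y of bar_end_b in the frame of pad between -0.06 and 0.06 m and angle between bar's own z axis and vertical below 0.15 rad and linear speed of bar below 0.03 m/s and distance of each of tube_a, tube_b from where it was at the start of the episode below 0.03 m and contact force between the fingers and bar below 0.2 N), for 0.2 s.
At the end, for the whole second after the job is handed in: The bar lies flat (within 0.15 rad), grip up, on the pad, both ends within the pad's outline (5 mm over is allowed); both tubes lie flat on the crate's floor (axis less than 34 mm above the crate's underside, level within 0.17 rad); bar and tubes at rest (x of bar_end_a in the frame of pad between -0.145 and 0.145 m and y of bar_end_a in the frame of pad between -0.06 and 0.06 m and z of each of bar_end_a, bar_end_b in the frame of pad below 0.012 m and x of bar_end_b in the frame of pad between -0.145 and 0.145 m and y of bar_end_b in the frame of pad between -0.06 and 0.06 m and angle between bar's own z axis and vertical below 0.15 rad and linear speed of each of bar, tube_a, tube_b below 0.03 m/s and x of tube_a in the frame of crate between -0.1 and 0.1 m and y of tube_a in the frame of crate between -0.1 and 0.1 m and z of each of tube_a, tube_b in the frame of crate below 0.034 m and angle between each of tube_a, tube_b's own x axis and vertical above 1.4 rad and x of tube_b in the frame of crate between -0.1 and 0.1 m and y of tube_b in the frame of crate between -0.1 and 0.1 m); the robot touches nothing.
It fails at once if another thing on the bench is moved more than 40 mm (distance of any of tape, ring_a, ring_b, brush, cutters, jar, scraper from where it was at the start of the episode above 0.04 m).
It also fails if it takes over 72 s, if anything falls off the work surface, if the arm or the gripper's body presses on something with over 40 N, if the wrist force passes 120 N, or if a joint passes its speed limit or range.

## Working session

There is one attempt and no reset: what is moved stays moved. The work goes in short steps, Python scripts to look and compute and a shell command to move; the robot and the scene stay as the last step left them, time stands still between calls to the robot, and variables do not carry over. Pictures are saved under pics/ and viewed, and the job is handed in when it is done.

```bash
ls; mkdir -p pics
python3 - <<'E'
from cell import r,capture
import cv2,numpy as np
print(r.state())
for n in("side","top"):
    c=capture(n)
    np.savez(f"/tmp/{n}0.npz",**c)
    cv2.imwrite(f"pics/{n}0.png",c["frame"][:,:,::-1])
    print(n,c["fovy"],c["cx"],c["cy"],c["dist_coeffs"],c["extrinsics"])
E
```

```text
pics
{'clock': 0.0, 'joints': array([-66.99172119,  39.533515  , -11.14359694,  89.74464008,
         9.01389949,  51.71009981, -12.32412633]), 'qvel': array([ 0.02327827,  0.05146396, -0.00607422, -0.03502523, -0.01373139,
       -0.08285569, -0.00804754]), 'joint_torque': array([ 7.19517957e-04, -5.39609385e+01, -1.26645830e+00, -1.58542836e+01,
        9.07594571e-03,  9.58780496e-03,  6.27765147e-06]), 'ee_pos': array([0.22455234, 0.58261564, 0.25248094]), 'orientation': array([[ 3.59456390e-01,  9.33161746e-01, -5.08904311e-04],
       [ 9.33160055e-01, -3.59456712e-01, -1.78452995e-03],
       [-1.84818415e-03,  1.66571518e-04, -9.99998278e-01]]), 'wrist_force': array([ 0.72548649, -0.62264318,  0.08302254]), 'wrist_torque': array([-0.03805564, -0.00169436,  0.03015266]), 'opening': 1.0016341860973634}
side 44.814233387116154 289.8515526431923 206.0887060125553 [-0.08099214  0.          0.          0.          0.        ] [[ 0.82759419 -0.25508873  0.5000176  -0.05320849]
 [-0.56113005 -0.39954631  0.7249109  -0.82124202]
 [ 0.01486358 -0.88050695 -0.47380015  0.60907999]
 [ 0.          0.          0.          1.        ]]
top 55.16997698551526 273.2885437423718 209.00808612657238 [-0.00152678  0.          0.          0.          0.        ] [[ 0.00844274 -0.99294879  0.11824308  0.41878444]
 [-0.99992186 -0.0072929   0.01015369 -0.01511129]
 [-0.00921976 -0.11831956 -0.99293277  0.93243838]
 [ 0.          0.          0.          1.        ]]
```

View pics/side0.png

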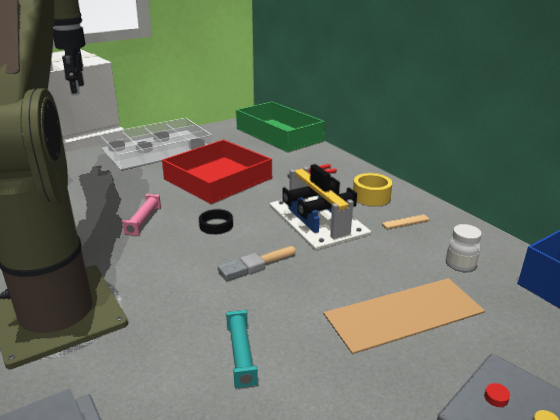

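View pics/top0.png

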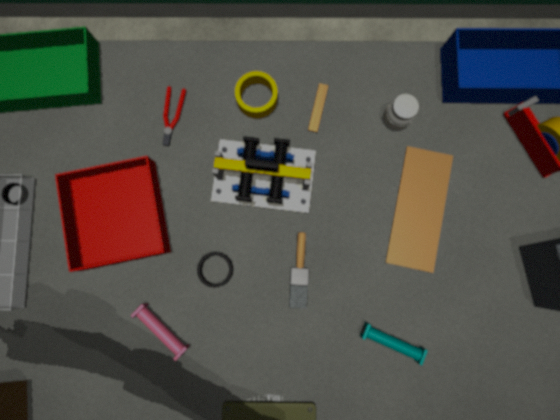

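The top view shows the yellow bar with its black grip at (262,167) on the white rack, with two black tubes at (247,170) and (278,170). The red crate is at (112,213) on the robot's left, and the pad is at (420,209) on the right. The pink tube (160,330) and turquoise tube (394,342) are decoys, as are the green and blue boxes. The only black tubes are the two under the bar in the rack. I'll measure the poses and make a crop to confirm.

```bash
cat > h.py <<'E'
import numpy as np,cv2
from cell import r,capture
def K(c):
    f=c["frame"].shape[0]/2/np.tan(np.radians(float(c["fovy"])/2))
    return np.array([[f,0,float(c["cx"])],[0,f,float(c["cy"])],[0,0,1]])
def plane(c,px,z):
    px=np.asarray(px,float).reshape(-1,1,2)
    u=cv2.undistortPoints(px,K(c),np.asarray(c["dist_coeffs"],float)).reshape(-1,2)
    T=np.asarray(c["extrinsics"]);d=np.c_[u,np.ones(len(u))]@T[:3,:3].T;o=T[:3,3]
    return o+d*((z-o[2])/d[:,2])[:,None]
def cloud(c):
    h,w=c["z_map"].shape
    v,u=np.mgrid[:h,:w];px=np.stack([u,v],-1).reshape(-1,1,2).astype(float)
    n=cv2.undistortPoints(px,K(c),np.asarray(c["dist_coeffs"],float)).reshape(-1,2)
    z=np.asarray(c["z_map"]).reshape(-1)
    T=np.asarray(c["extrinsics"])
    return ((np.c_[n,np.ones(len(n))]*z[:,None])@T[:3,:3].T+T[:3,3]).reshape(h,w,3)
def hsv(c): return cv2.cvtColor(c["frame"],cv2.COLOR_RGB2HSV)
def blobs(m,mn=60):
    cs,_=cv2.findContours(m.astype(np.uint8),cv2.RETR_EXTERNAL,cv2.CHAIN_APPROX_NONE)
    return sorted([k for k in cs if cv2.contourArea(k)>mn],key=cv2.contourArea,reverse=True)
def rect(c,k,z):
    p=plane(c,k.reshape(-1,2),z)[:,:2].astype(np.float32)
    (cx,cy),(a,b),t=cv2.minAreaRect(p)
    if a<b:a,b,t=b,a,t+90
    return np.round([cx,cy,a,b],4),round((t+90)%180-90,2)
E
python3 - <<'E'
from h import *
c=dict(np.load("/tmp/top0.npz")); H=hsv(c);h,s,v=[H[...,i].astype(int) for i in range(3)]
yel=(h>22)&(h<34)&(s>150)&(v>90)
red=((h<6)|(h>174))&(s>150)&(v>60)
pad=(h>8)&(h<22)&(s>80)&(v>120)
for n,m,z in(("yel",yel,.091),("red",red,.06),("pad",pad,.004)):
    for k in blobs(m)[:4]: print(n,cv2.boundingRect(k),rect(c,k,z))
white=(s<40)&(v>140)
for k in blobs(white)[:4]: print("w",cv2.boundingRect(k),rect(c,k,.01))
P=cloud(c)
print("bar z",np.median(P[...,2][yel&(np.indices(h.shape)[1]>205)&(np.indices(h.shape)[0]>140)&(np.indices(h.shape)[1]<320)]))
im=cv2.resize(c["frame"][120:225,200:330,::-1],None,fx=6,fy=5.7,interpolation=cv2.INTER_CUBIC);cv2.imwrite("pics/crop0.png",im)
# black things in rack above z .05
S=dict(np.load("/tmp/side0.npz"));cv2.imwrite("pics/crops0.png",cv2.resize(S["frame"][150:250,260:400,::-1],None,fx=5.6,fy=5.6,interpolation=cv2.INTER_CUBIC))
E
```

```text
yel (235, 71, 43, 42) (array([0.7776, 0.0336, 0.0936, 0.092 ]), 0.42)
yel (214, 157, 97, 22) (array([0.6079, 0.0191, 0.2069, 0.0255]), 83.45)
yel (544, 117, 16, 18) (array([ 0.7054, -0.6031,  0.038 ,  0.032 ]), -4.32)
red (56, 156, 109, 116) (array([0.5116, 0.3537, 0.221 , 0.2115]), 12.22)
red (163, 87, 23, 42) (array([0.7517, 0.2232, 0.094 , 0.0432]), -8.19)
red (522, 108, 38, 60) (array([ 0.6894, -0.6036,  0.1505,  0.0177]), 28.21)
pad (386, 146, 67, 127) (array([ 0.5345, -0.3452,  0.2804,  0.1104]), -11.8)
pad (309, 83, 19, 49) (array([ 0.7768, -0.1105,  0.1198,  0.0232]), -13.23)
pad (297, 232, 8, 36) (array([ 0.4363, -0.0688,  0.0805,  0.0145]), -4.13)
w (254, 183, 56, 29) (array([ 0.5605, -0.025 ,  0.1275,  0.0612]), 83.46)
w (211, 176, 28, 28) (array([0.5755, 0.1054, 0.0613, 0.0607]), 83.24)
w (394, 95, 24, 22) (array([ 0.7789, -0.318 ,  0.0548,  0.0519]), -89.72)
w (290, 148, 25, 19) (array([ 0.6509, -0.0705,  0.057 ,  0.0405]), 83.45)
bar z 0.08992275860683635
```

Run:
```python
from h import *
c=dict(np.load("/tmp/top0.npz")); P=cloud(c)
# grip: dark points high
m=(P[...,2]>.115)&(P[...,0]>.35)&(P[...,0]<.65)&(abs(P[...,1])<.15)
for k in blobs(m,10): print(cv2.boundingRect(k),rect(c,k,.133))
H=hsv(c)
m=(P[...,2]>.065)&(P[...,2]<.085)&(H[...,2]<60)&(P[...,0]>.35)&(P[...,0]<.65)&(abs(P[...,1])<.15)
for k in blobs(m,10): print("t",cv2.boundingRect(k),rect(c,k,.076))
```

```text
(245, 158, 34, 13) (array([0.605 , 0.018 , 0.0692, 0.019 ]), 83.11)
t (236, 172, 17, 30) (array([0.5694, 0.0558, 0.0622, 0.0311]), -6.87)
t (267, 176, 16, 27) (array([ 0.5642, -0.009 ,  0.0575,  0.0303]), -2.8)
t (274, 151, 13, 13) (array([ 0.635 , -0.02  ,  0.0267,  0.0262]), 0.34)
t (243, 151, 13, 9) (array([0.6392, 0.0477, 0.0262, 0.0179]), -89.21)
```

View pics/crop0.png

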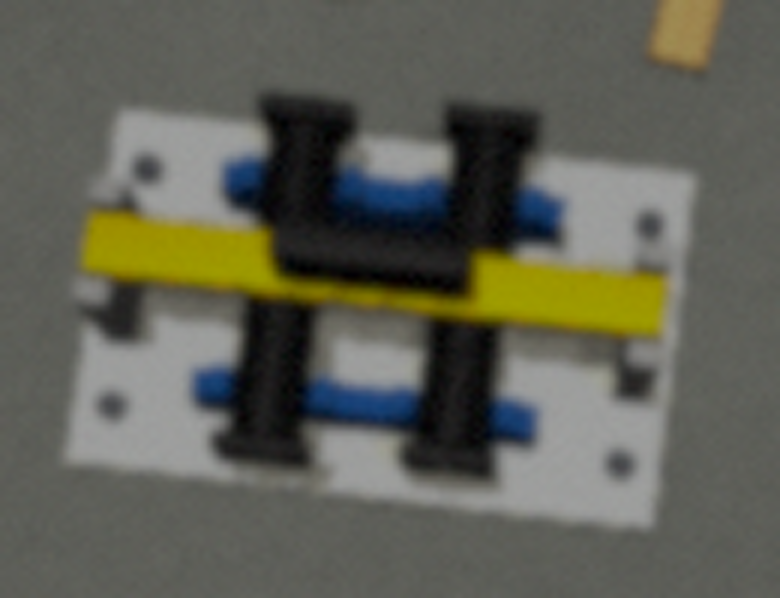

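View pics/crops0.png

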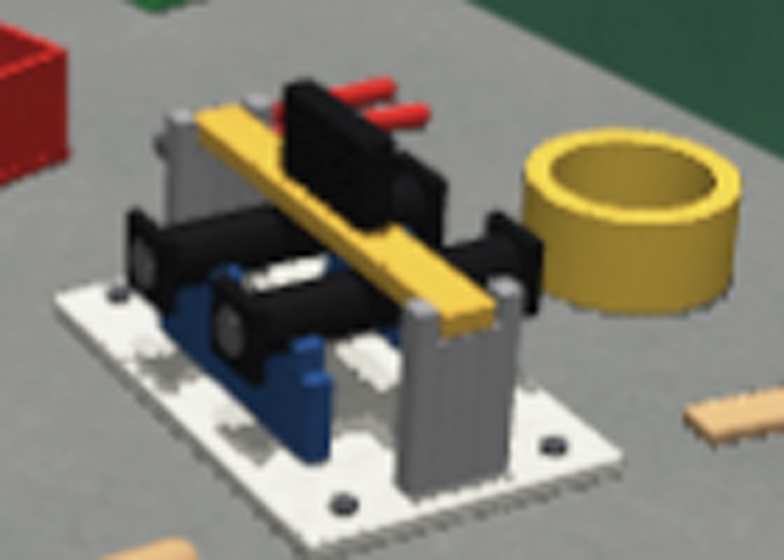

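The enlarged crops confirm it: these are the two black flanged tubes under the yellow bar, one at crop (290,280) and the other at (470,280). I'll turn the tool first to align its x axis with the rack's x axis (yaw about −6.6°).

```bash
python3 -m jog '1 0 0 0 0 0 1;1 0 0 0 0 0 1;1 0 0 0 0 0 1;1 0 0 0 0 0 1;1 0 0 0 0 0 1'
python3 - <<'E'
from h import *
c=dict(np.load("/tmp/top0.npz")); H=hsv(c);s=H[...,1].astype(int);v=H[...,2].astype(int)
m=((s<40)&(v>140)); m[:135]=0;m[215:]=0;m[:,:205]=0;m[:,320:]=0
pts=np.concatenate(blobs(m,20))
print(rect(c,pts,.01))
E
```

```text
clock: 0.52
ee_pos: [0.2246, 0.5829, 0.2528]
orientation: [[0.66, 0.752, -0.0], [0.752, -0.66, -0.001], [-0.001, 0.0, -1.0]]
wrist_force: [0.1, 0.4, 0.5]
opening: 0.999
(array([0.6082, 0.0189, 0.2257, 0.146 ]), 83.41)
```

```bash
for i in 1; do :; done; python3 -m jog '1 0 0 0 0 0 1;1 0 0 0 0 0 1;1 0 0 0 0 0 1;1 0 0 0 0 0 1;1 0 0 0 0 0 1' && python3 -m jog '1 0 0 0 0 0 1;1 0 0 0 0 0 1;1 0 0 0 0 0 1;1 0 0 0 0 0 1;1 0 0 0 0 0 1' && python3 -m jog '1 0 0 0 0 0 1;1 0 0 0 0 0 1;1 0 0 0 0 0 1;1 0 0 0 0 0 0.85;1 0 0 0 0 0 0'
cat >> h.py <<'E'
def go(x,y,z,yaw=None):
    """units needed from the present pose: shift in tool axes after squaring up to yaw"""
    s=r.state();R=np.asarray(s["orientation"]);p=np.asarray(s["ee_pos"])
    print("pos",p.round(4),"yaw",round(np.degrees(np.arctan2(R[1,0],R[0,0])),2),"F",np.round(s["wrist_force"],1),"open",round(s["opening"],3),"t",s["clock"])
    if yaw is not None:
        a=np.radians(yaw);D=np.array([[np.cos(a),np.sin(a),0],[np.sin(a),-np.cos(a),0],[0,0,-1]])
        from scipy.spatial.transform import Rotation as Ro
        print("turn units",(np.degrees(Ro.from_matrix(R.T@D).as_rotvec())/4).round(2))
    print("shift units",(R.T@(np.array([x,y,z])-p)/.04).round(2))
E
python3 -c "
from h import *
go(.607,.0188,.253,-6.6)"
```

```text
clock: 0.93
ee_pos: [0.2245, 0.5829, 0.2528]
orientation: [[0.877, 0.481, -0.0], [0.481, -0.877, -0.001], [-0.001, 0.001, -1.0]]
wrist_force: [0.4, 0.6, -0.2]
opening: 0.998
clock: 1.35
ee_pos: [0.2245, 0.5829, 0.2528]
orientation: [[0.988, 0.152, -0.0], [0.152, -0.988, -0.001], [-0.001, 0.001, -1.0]]
wrist_force: [-0.7, 0.4, -0.0]
opening: 0.997
clock: 1.77
ee_pos: [0.2243, 0.583, 0.2528]
orientation: [[0.993, -0.114, -0.0], [-0.114, -0.993, -0.001], [-0.0, 0.001, -1.0]]
wrist_force: [-0.2, -0.2, 0.2]
opening: 1.003
pos [0.2243 0.583  0.2528] yaw -6.54 F [-0.2 -0.2  0.2] open 1.003 t 1.7667
turn units [0.02 0.   0.02]
shift units [1.111e+01 1.292e+01 1.000e-02]
```

```bash
python3 -m jog '1 0.65 0.76 0 0 0 0;1 0.65 0.76 0 0 0 0;1 0.65 0.76 0 0 0 0;1 0.65 0.76 0 0 0 0;1 0.65 0.76 0 0 0 0' && python3 -m jog '1 0.65 0.76 0 0 0 0;1 0.65 0.76 0 0 0 0;1 0.65 0.76 0 0 0 0;1 0.65 0.76 0 0 0 0;1 0.65 0.76 0 0 0 0' && python3 -m jog '1 0.65 0.76 0 0 0 0;1 0.65 0.76 0 0 0 0;1 0.65 0.76 0 0 0 0;1 0.65 0.76 0 0 0 0;1 0.65 0.76 0 0 0 0' && python3 -m jog '1 0.65 0.76 0 0 0 0;1 0.3 0.4 0 0 0 0;1 0.35 0.36 0 0 0 0;1 0 0 0 0 0 0;1 0 0 0 0 0 0'
python3 -c "
from h import *
go(.607,.0188,.12,-6.6)"
```

```text
clock: 2.18
ee_pos: [0.3373, 0.4158, 0.2532]
orientation: [[0.994, -0.11, -0.0], [-0.11, -0.994, -0.0], [-0.0, 0.0, -1.0]]
wrist_force: [0.6, 0.0, -0.3]
opening: 0.999
clock: 2.6
ee_pos: [0.4494, 0.2501, 0.2533]
orientation: [[0.994, -0.11, -0.0], [-0.11, -0.994, 0.0], [-0.0, -0.0, -1.0]]
wrist_force: [1.0, -0.9, -0.1]
opening: 1.002
clock: 3.02
ee_pos: [0.5615, 0.0843, 0.2532]
orientation: [[0.994, -0.111, -0.0], [-0.111, -0.994, 0.0], [-0.0, -0.0, -1.0]]
wrist_force: [0.8, 0.9, 0.3]
opening: 0.998
clock: 3.43
ee_pos: [0.6057, 0.0186, 0.2528]
orientation: [[0.993, -0.114, -0.001], [-0.114, -0.993, -0.0], [-0.001, 0.0, -1.0]]
wrist_force: [-0.8, 0.4, -0.2]
opening: 1.0
pos [0.6057 0.0186 0.2528] yaw -6.54 F [-0.8  0.4 -0.2] open 1.0 t 3.4333
turn units [0.   0.01 0.02]
shift units [ 0.03 -0.01  3.32]
```

```bash
python3 -m jog '1 0.03 0 0.8 0 0 0;1 0 0 0.8 0 0 0;1 0 0 0.8 0 0 0;1 0 0 0.6 0 0 0;1 0 0 0.32 0 0 0' && python3 -m jog '1 0 0 0 0 0 0;0 0 0 0 0 0 0;-0.5 0 0 0 0 0 0;-0.5 0 0 0 0 0 0;-0.5 0 0 0 0 0 0'
python3 - <<'E'
from h import *
c=capture("side");cv2.imwrite("pics/s1.png",cv2.resize(c["frame"][130:250,240:400,::-1],None,fx=5,fy=5))
c=capture("top");cv2.imwrite("pics/t1.png",cv2.resize(c["frame"][100:240,180:350,::-1],None,fx=4,fy=4))
go(.607,.0188,.12,-6.6)
E
```

```text
clock: 3.85
ee_pos: [0.604, 0.0221, 0.1173]
orientation: [[0.994, -0.109, -0.006], [-0.109, -0.994, 0.001], [-0.006, -0.001, -1.0]]
wrist_force: [1.1, -0.1, 0.1]
opening: 1.001
clock: 4.27
ee_pos: [0.6076, 0.0201, 0.1219]
orientation: [[0.994, -0.112, 0.002], [-0.112, -0.994, 0.0], [0.002, -0.001, -1.0]]
wrist_force: [-0.2, -0.5, -0.1]
opening: 0.455
pos [0.6073 0.0199 0.1214] yaw -6.46 F [-0.2 -0.1  0.3] open 0.268 t 4.3667
turn units [-0.01 -0.02  0.03]
shift units [-0.01  0.03  0.04]
```

View pics/s1.png

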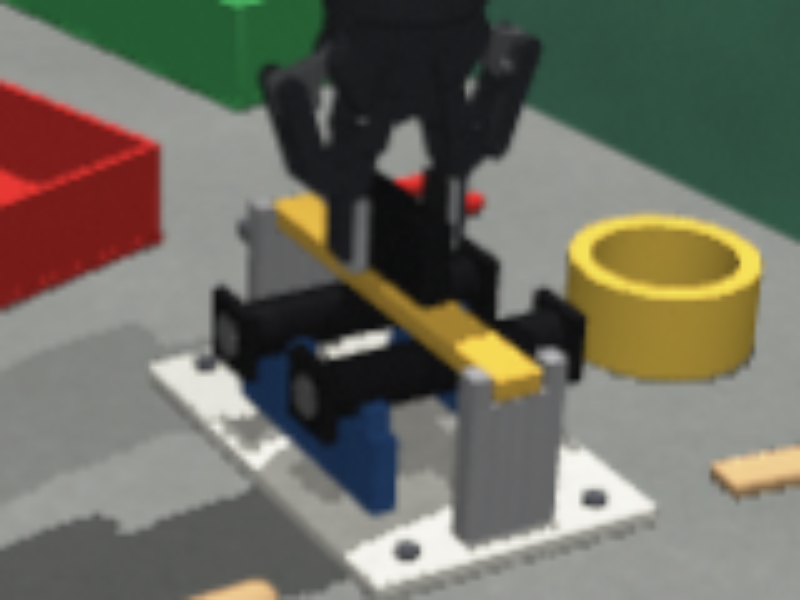

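The fingers are now on both sides of the grip, around (400,230), and clear of the bar's top. I'll close them.

```bash
python3 -m jog '-1 0 0 0 0 0 0;-1 0 0 0 0 0 0;-1 0 0 0 0 0 0;-1 0 0 0 0 0 0;-1 0 0 0 0 0 0' && python3 -m jog '-1 0 0 0 0 0 0;-1 0 0 -0.1 0 0 0;-1 0 0 -0.2 0 0 0;-1 0 0 -0.3 0 0 0;-1 0 0 -0.4 0 0 0'
```

```text
clock: 4.78
ee_pos: [0.6076, 0.0198, 0.1214]
orientation: [[0.994, -0.113, 0.002], [-0.113, -0.994, 0.0], [0.002, -0.0, -1.0]]
wrist_force: [-0.1, 0.2, 5.3]
opening: 0.182
clock: 5.2
ee_pos: [0.6053, 0.0197, 0.1603]
orientation: [[0.994, -0.113, -0.004], [-0.113, -0.994, -0.0], [-0.004, 0.001, -1.0]]
wrist_force: [-0.1, -0.1, -4.3]
opening: 0.176
```

The bar is held: opening 0.18 is about 15 mm, and the force of about 4 N fits its weight. Next I'll raise it and look.

```bash
python3 -m jog '-1 0 0 -0.5 0 0 0;-1 0 0 -0.6 0 0 0;-1 0 0 -0.6 0 0 0;-1 0 0 -0.4 0 0 0;-1 0 0 -0.2 0 0 0'
python3 - <<'E'
from h import *
c=capture("side");cv2.imwrite("pics/s2.png",cv2.resize(c["frame"][60:260,220:440,::-1],None,fx=3,fy=3))
print(r.state()["joints"].round(1))
go(.5345,-.3452,.26,-6.6-95.2)
E
```

```text
clock: 5.62
ee_pos: [0.6073, 0.0197, 0.2555]
orientation: [[0.994, -0.113, 0.003], [-0.113, -0.994, 0.0], [0.003, -0.001, -1.0]]
wrist_force: [0.8, 0.4, -3.4]
opening: 0.174
[-9.3 37.8  5.5 93.4 -4.4 48.8 -8.5]
pos [0.6076 0.0197 0.2559] yaw -6.48 F [ 0.5  0.3 -2.8] open 0.178 t 5.6667
turn units [-0.06 -0.03 23.83]
shift units [-0.79  9.27 -0.11]
```

View pics/s2.png

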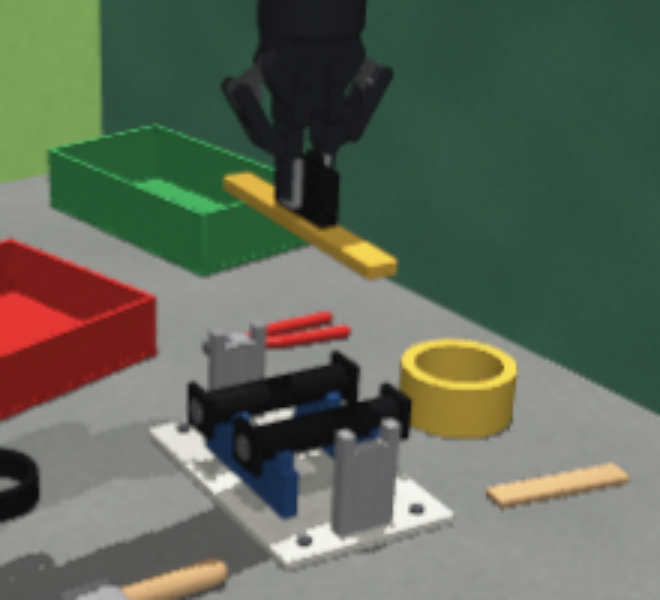

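The bar hangs level at (310,220), clear of the rack. Both tubes are still seated at (280,385) and (320,430). Carrying it to the pad.

```bash
python3 -m jog '-1 -0.04 0.4 0 0 0 0;-1 -0.08 0.8 0 0 0 0;-1 -0.08 1 0 0 0 0;-1 -0.08 1 0 0 0 0;-1 -0.08 1 0 0 0 0' && python3 -m jog '-1 -0.08 1 0 0 0 0;-1 -0.08 1 0 0 0 0;-1 -0.08 1 0 0 0 0;-1 -0.08 1 0 0 0 0;-1 -0.08 0.7 0 0 0 0' && python3 -m jog '-1 -0.08 0.37 0 0 0 0.3;-1 0 0 0 0 0 0.6;-1 0 0 0 0 0 1;-1 0 0 0 0 0 1;-1 0 0 0 0 0 1' && python3 -m jog '-1 0 0 0 0 0 1;-1 0 0 0 0 0 1;-1 0 0 0 0 0 1;-1 0 0 0 0 0 1;-1 0 0 0 0 0 1' && python3 -m jog '-1 0 0 0 0 0 1;-1 0 0 0 0 0 1;-1 0 0 0 0 0 1;-1 0 0 0 0 0 1;-1 0 0 0 0 0 1' && python3 -m jog '-1 0 0 0 0 0 1;-1 0 0 0 0 0 1;-1 0 0 0 0 0 1;-1 0 0 0 0 0 1;-1 0 0 0 0 0 1' && python3 -m jog '-1 0 0 0 0 0 1;-1 0 0 0 0 0 1;-1 0 0 0 0 0 1;-1 0 0 0 0 0 1;-1 0 0 0 0 0 0.9'
python3 - <<'E'
from h import *
c=capture("top");cv2.imwrite("pics/t3.png",c["frame"][:,:,::-1])
go(.5345,-.3452,.06,-6.6-95.2)
E
```

```text
clock: 6.08
ee_pos: [0.5719, -0.1467, 0.2514]
orientation: [[0.994, -0.112, -0.003], [-0.112, -0.994, 0.001], [-0.003, -0.0, -1.0]]
wrist_force: [1.2, -0.5, -3.6]
opening: 0.176
clock: 6.5
ee_pos: [0.5335, -0.3351, 0.2513]
orientation: [[0.993, -0.117, -0.004], [-0.117, -0.993, -0.001], [-0.003, 0.002, -1.0]]
wrist_force: [-0.6, -1.4, -4.4]
opening: 0.18
clock: 6.92
ee_pos: [0.5311, -0.3433, 0.2512]
orientation: [[0.926, -0.379, -0.002], [-0.379, -0.926, 0.003], [-0.003, -0.002, -1.0]]
wrist_force: [-0.4, -0.6, -4.0]
opening: 0.179
clock: 7.33
ee_pos: [0.5312, -0.3431, 0.2513]
orientation: [[0.74, -0.672, -0.002], [-0.672, -0.74, 0.003], [-0.003, -0.0, -1.0]]
wrist_force: [-0.0, -0.9, -3.7]
opening: 0.178
clock: 7.75
ee_pos: [0.5313, -0.343, 0.2512]
orientation: [[0.466, -0.885, -0.002], [-0.885, -0.466, 0.003], [-0.004, 0.001, -1.0]]
wrist_force: [-0.4, -0.3, -3.0]
opening: 0.177
clock: 8.17
ee_pos: [0.5314, -0.343, 0.2512]
orientation: [[0.135, -0.991, -0.002], [-0.991, -0.135, 0.003], [-0.003, 0.002, -1.0]]
wrist_force: [-0.3, 0.7, -3.8]
opening: 0.176
clock: 8.58
ee_pos: [0.5315, -0.3429, 0.2512]
orientation: [[-0.205, -0.979, -0.002], [-0.979, 0.205, 0.003], [-0.003, 0.002, -1.0]]
wrist_force: [1.4, 0.6, -4.2]
opening: 0.18
pos [ 0.5316 -0.3428  0.2511] yaw -101.95 F [-0.1  0.7 -3. ] open 0.178 t 8.6333
turn units [ 0.04  0.04 -0.04]
shift units [ 0.05 -0.1   4.78]
```

View pics/t3.png

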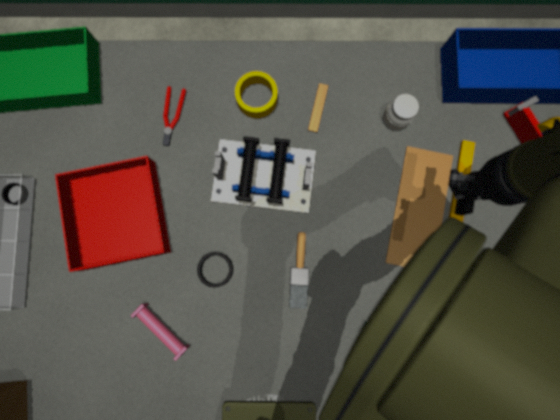

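The bar hangs above the pad, shown offset at (463,180) because of its height. Now lowering.

```bash
python3 -m jog '-1 0.05 -0.1 0.4 0 0 0;-1 0 0 0.7 0 0 0;-1 0 0 0.8 0 0 0;-1 0 0 0.8 0 0 0;-1 0 0 0.8 0 0 0' && python3 -m jog '-1 0 0 0.6 0 0 0;-1 0 0 0.4 0 0 0;-1 0 0 0.2 0 0 0;-1 0 0 0.15 0 0 0;-1 0 0 0 0 0 0'
python3 - <<'E'
from h import *
c=capture("side");cv2.imwrite("pics/s4.png",cv2.resize(c["frame"][180:380,300:520,::-1],None,fx=3,fy=3))
go(.5345,-.3452,.047,-6.6-95.2)
E
```

```text
clock: 9.05
ee_pos: [0.535, -0.3464, 0.1095]
orientation: [[-0.2, -0.98, -0.001], [-0.98, 0.2, 0.002], [-0.002, 0.001, -1.0]]
wrist_force: [-0.2, -0.0, -4.1]
opening: 0.18
clock: 9.47
ee_pos: [0.5348, -0.3471, 0.0571]
orientation: [[-0.201, -0.979, -0.001], [-0.979, 0.201, 0.001], [-0.001, 0.002, -1.0]]
wrist_force: [0.5, 0.8, -3.8]
opening: 0.18
pos [ 0.5353 -0.3476  0.0582] yaw -101.64 F [-0.7 -1.  -3. ] open 0.18 t 9.5167
turn units [0.   0.   0.04]
shift units [-0.06  0.03  0.28]
```

View pics/s4.png

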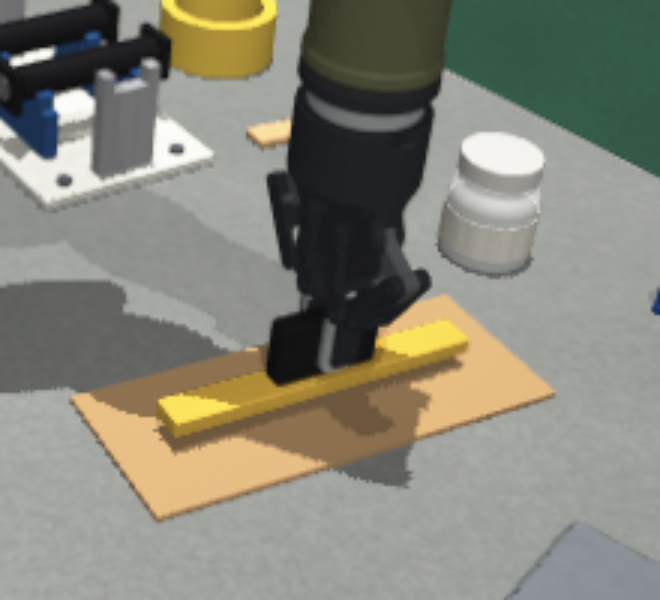

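The bar is just above the pad and inside its outline, with its ends at (170,415) and (460,340). Lowering it to contact.

```bash
python3 -m jog '-1 0 0 0.1 0 0 0;-1 0 0 0.1 0 0 0;-1 0 0 0.06 0 0 0;-1 0 0 0.03 0 0 0;-1 0 0 0 0 0 0'; python3 -c "
from h import *
go(.5345,-.3452,.047,-6.6-95.2)"
```

```text
clock: 9.93
ee_pos: [0.5351, -0.3475, 0.0468]
orientation: [[-0.202, -0.979, -0.0], [-0.979, 0.202, 0.0], [-0.0, 0.0, -1.0]]
wrist_force: [-0.2, 0.3, -3.9]
opening: 0.178
pos [ 0.5351 -0.3475  0.0468] yaw -101.67 F [-0.2  0.3 -3.9] open 0.178 t 9.9333
turn units [0.   0.   0.03]
shift units [-0.05  0.03 -0.01]
```

```bash
python3 -m jog '-1 0 0 0.03 0 0 0;-1 0 0 0.03 0 0 0;-1 0 0 0.02 0 0 0;-1 0 0 0 0 0 0'
```

```text
clock: 10.27
ee_pos: [0.5353, -0.3478, 0.0464]
orientation: [[-0.203, -0.979, 0.001], [-0.979, 0.203, 0.001], [-0.001, -0.001, -1.0]]
wrist_force: [-2.9, 3.4, 15.7]
opening: 0.181
```

```bash
python3 -m jog '-1 0 0 -0.05 0 0 0;-0.6 0 0 0 0 0 0;-0.4 0 0 0 0 0 0;-0.2 0 0 0 0 0 0;0 0 0 0 0 0 0' && python3 -m jog '0.2 0 0 0 0 0 0;0.2 0 0 0 0 0 0;0.2 0 0 0 0 0 0;0.2 0 0 -0.2 0 0 0;0.2 0 0 -0.5 0 0 0' && python3 -m jog '1 0 0 -0.8 0 0 0;1 0 0 -0.8 0 0 0;1 0 0 -1 0 0 0;1 0 0 -1 0 0 0;1 0 0 -0.6 0 0 0'
python3 - <<'E'
from h import *
c=capture("side");cv2.imwrite("pics/s5.png",cv2.resize(c["frame"][150:380,240:520,::-1],None,fx=2.6,fy=2.6))
c=capture("top");np.savez("/tmp/top5.npz",**c);cv2.imwrite("pics/t5.png",c["frame"][:,:,::-1])
go(.6,0.05,.25,83.4)
print(r.state()["joints"].round(1))
E
```

```text
clock: 10.68
ee_pos: [0.5353, -0.3478, 0.0456]
orientation: [[-0.202, -0.979, 0.0], [-0.979, 0.202, -0.0], [0.0, -0.0, -1.0]]
wrist_force: [-0.6, -0.7, -0.2]
opening: 0.497
clock: 11.1
ee_pos: [0.5337, -0.3463, 0.0719]
orientation: [[-0.202, -0.979, -0.004], [-0.979, 0.202, 0.003], [-0.002, 0.005, -1.0]]
wrist_force: [-0.2, 0.7, -0.1]
opening: 0.604
clock: 11.52
ee_pos: [0.5359, -0.349, 0.2468]
orientation: [[-0.203, -0.979, 0.005], [-0.979, 0.203, -0.004], [0.003, -0.005, -1.0]]
wrist_force: [0.0, -1.2, 0.8]
opening: 1.001
pos [ 0.5371 -0.3501  0.2476] yaw -101.69 F [-0.1 -0.1 -0.2] open 1.002 t 11.6167
turn units [-0.11  0.21 43.73]
shift units [-10.11   0.49  -0.11]
[ 13.1  44.1  30.6  89.  -26.2  53.6 -49.5]
```

View pics/s5.png

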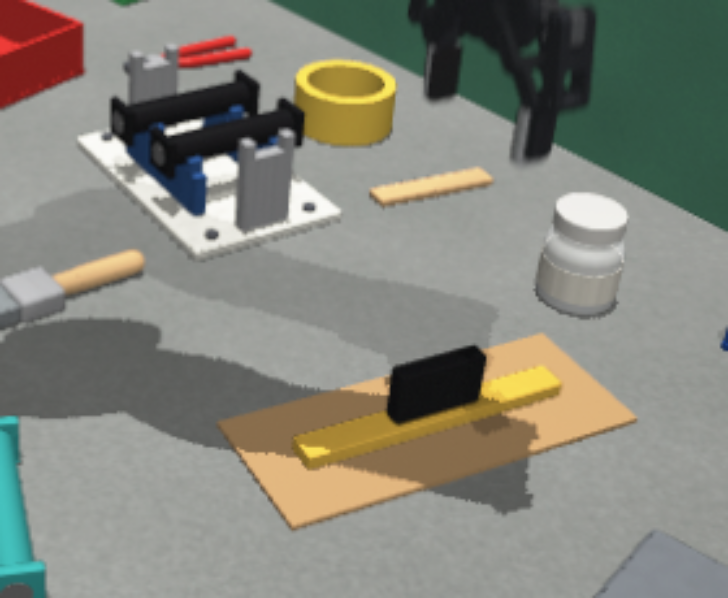

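View pics/t5.png

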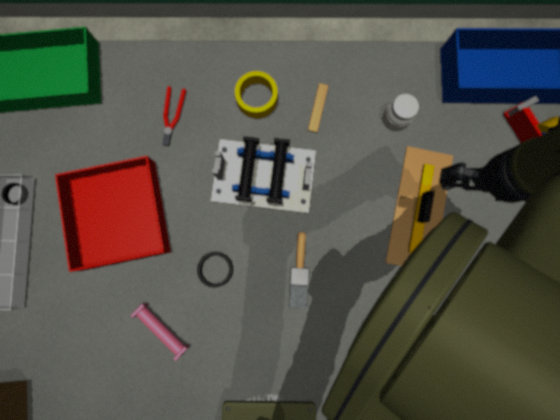

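The bar lies flat on the pad at (422,207) in the top view, grip up and fully inside the outline. The tubes are still on the rack, so I'll measure them now that they're uncovered.

Run:
```python
from h import *
c=dict(np.load("/tmp/top5.npz")); H=hsv(c);P=cloud(c)
h,s,v=[H[...,i].astype(int) for i in range(3)]
m=(v<60)&(P[...,2]>.05); m[:130]=0;m[215:]=0;m[:,:228]=0;m[:,298:]=0
for k in blobs(m,50): print("tube",cv2.boundingRect(k),rect(c,k,.07))
yel=(h>20)&(h<34)&(s>150)&(v>60);yel[:,:380]=0;yel[:,450:]=0
k=np.concatenate(blobs(yel,30));print("bar",rect(c,k,.016))
go(.612,.0528,.25,-96.6)
```

```text
tube (268, 138, 22, 66) (array([ 0.6065, -0.0161,  0.1433,  0.0336]), -6.2)
tube (236, 137, 23, 65) (array([0.6106, 0.0528, 0.1425, 0.0341]), -6.92)
bar (array([ 0.5326, -0.3445,  0.2125,  0.0274]), -11.54)
pos [ 0.5371 -0.3501  0.2476] yaw -101.69 F [-0.1 -0.1 -0.2] open 1.002 t 11.6167
turn units [-0.14 -0.07 -1.27]
shift units [-10.24   0.21  -0.11]
```

```bash
python3 -m jog '0.2 -0.4 0 0 0 0 -0.67;0.2 -0.8 0 0 0 0 -0.6;0.2 -1 0 0 0 0 0;0.2 -1 0 0 0 0 0;0.2 -1 0 0 0 0 0' && python3 -m jog '0.2 -1 0 0 0 0 0;0.2 -1 0 0 0 0 0;0.2 -1 0 0 0 0 0;0.2 -1 0 0 0 0 0;0.2 -1 0 0 0 0 0'
python3 -c "
from h import *
go(.611,.0528,.25,-96.6)"
```

```text
clock: 12.03
ee_pos: [0.5561, -0.1776, 0.24]
orientation: [[-0.113, -0.994, -0.003], [-0.994, 0.113, 0.002], [-0.002, 0.004, -1.0]]
wrist_force: [0.6, 0.6, 0.7]
opening: 0.599
clock: 12.45
ee_pos: [0.5784, 0.0211, 0.2401]
orientation: [[-0.112, -0.994, -0.004], [-0.994, 0.112, 0.001], [-0.0, 0.004, -1.0]]
wrist_force: [1.4, -0.3, -0.6]
opening: 0.602
pos [0.5784 0.0211 0.2401] yaw -96.43 F [ 1.4 -0.3 -0.6] open 0.602 t 12.45
turn units [0.06 0.01 0.04]
shift units [-0.88 -0.72 -0.25]
```

```bash
python3 -m jog '0.2 -0.5 -0.4 0 0 0 0;0.2 -0.38 -0.32 0 0 0 0;0.2 0 0 1 0 0 0;0.2 0 0 1 0 0 0;0.2 0 0 0 0 0 0' && python3 -m jog '0.2 0 0 0.8 0 0 0;0.2 0 0 0 0 0 0;0.2 0 0 0 0 0 0'
python3 - <<'E'
from h import *
c=capture("side");cv2.imwrite("pics/s6.png",cv2.resize(c["frame"][130:250,240:400,::-1],None,fx=5,fy=5))
go(.611,.0528,.065,-96.6)
E
```

```text
clock: 12.87
ee_pos: [0.6061, 0.0521, 0.1534]
orientation: [[-0.111, -0.994, -0.017], [-0.994, 0.111, 0.001], [0.001, 0.017, -1.0]]
wrist_force: [-1.0, 0.5, -1.5]
opening: 0.598
clock: 13.12
ee_pos: [0.6113, 0.0496, 0.1294]
orientation: [[-0.114, -0.993, -0.004], [-0.993, 0.114, 0.0], [0.0, 0.004, -1.0]]
wrist_force: [-0.5, 0.4, 0.7]
opening: 0.6
pos [0.6127 0.0492 0.1308] yaw -96.58 F [-0.7 -0.3  0.4] open 0.596 t 13.1667
turn units [0.   0.   0.01]
shift units [-0.08  0.05  1.65]
```

View pics/s6.png

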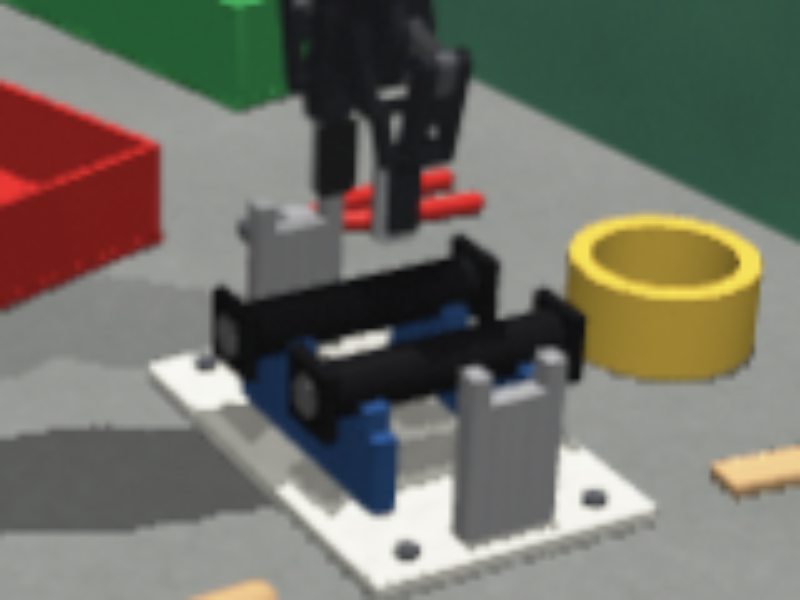

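The jaws at (335,190) and (395,220) straddle tube_a. Shifting 3 mm, then going down.

```bash
python3 -m jog '0.2 -0.08 0.04 0.4 0 0 0;0.2 0 0 0.5 0 0 0;0.2 0 0 0.4 0 0 0;0.2 0 0 0.25 0 0 0;0.2 0 0 0.1 0 0 0' && python3 -m jog '0.2 0 0 0 0 0 0;0.2 0 0 0 0 0 0'; python3 -c "
from h import *
go(.611,.0528,.065,-96.6)"
```

```text
clock: 13.58
ee_pos: [0.6118, 0.0527, 0.0641]
orientation: [[-0.115, -0.993, 0.0], [-0.993, 0.115, 0.0], [-0.0, -0.0, -1.0]]
wrist_force: [-0.4, -0.0, 0.1]
opening: 0.596
clock: 13.75
ee_pos: [0.6124, 0.0524, 0.065]
orientation: [[-0.115, -0.993, 0.002], [-0.993, 0.115, 0.0], [-0.0, -0.002, -1.0]]
wrist_force: [0.1, -0.7, 0.1]
opening: 0.604
pos [0.6124 0.0524 0.065 ] yaw -96.59 F [ 0.1 -0.7  0.1] open 0.604 t 13.75
turn units [-0.03  0.    0.  ]
shift units [-0.01  0.04 -0.  ]
```

```bash
python3 -m jog '-1 0 0 0 0 0 0;-1 0 0 0 0 0 0;-1 0 0 0 0 0 0;-1 0 0 0 0 0 0;-1 0 0 0 0 0 0' && python3 -m jog '-1 0 0 0 0 0 0;-1 0 0 -0.2 0 0 0;-1 0 0 -0.4 0 0 0;-1 0 0 -0.6 0 0 0;-1 0 0 -0.8 0 0 0' && python3 -m jog '-1 0 0 -0.8 0 0 0;-1 0 0 -0.6 0 0 0;-1 0 0 -0.3 0 0 0;-1 0 0 0 0 0 0'
python3 - <<'E'
from h import *
c=capture("side");cv2.imwrite("pics/s7.png",cv2.resize(c["frame"][80:250,200:400,::-1],None,fx=3.5,fy=3.5))
go(.502,.398,.2,-77.8)
print(r.state()["joints"].round(1))
E
```

```text
clock: 14.17
ee_pos: [0.6123, 0.0524, 0.0649]
orientation: [[-0.115, -0.993, 0.002], [-0.993, 0.115, 0.0], [-0.0, -0.002, -1.0]]
wrist_force: [-1.4, 0.1, 6.5]
opening: 0.306
clock: 14.58
ee_pos: [0.6098, 0.0528, 0.143]
orientation: [[-0.115, -0.993, -0.005], [-0.993, 0.115, -0.0], [0.001, 0.005, -1.0]]
wrist_force: [1.0, 0.6, -1.7]
opening: 0.308
clock: 14.92
ee_pos: [0.6131, 0.0523, 0.2146]
orientation: [[-0.115, -0.993, 0.005], [-0.993, 0.115, 0.0], [-0.001, -0.005, -1.0]]
wrist_force: [0.4, 0.2, -1.8]
opening: 0.308
pos [0.6118 0.0527 0.2124] yaw -96.58 F [ 0.2  0.1 -1.4] open 0.308 t 14.9667
turn units [-0.02  0.01 -4.69]
shift units [-8.26  3.72  0.31]
[-26.3  45.2  31.9  95.5 -30.3  48.1 -77.9]
```

View pics/s7.png

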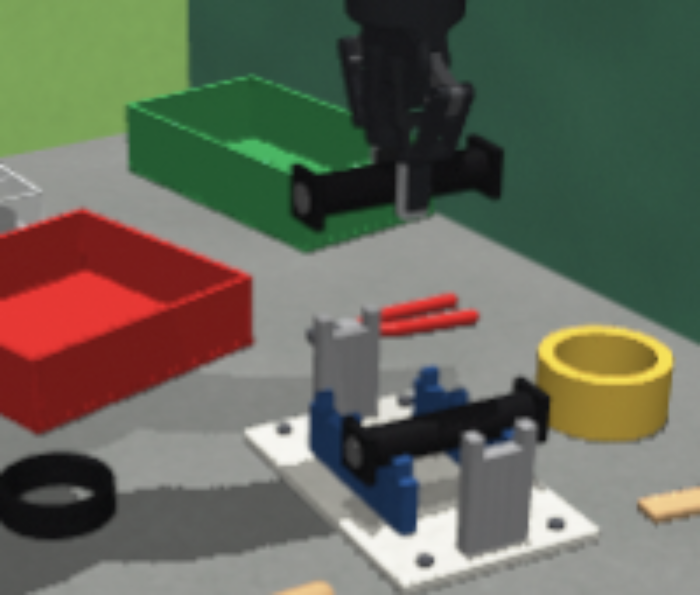

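tube_a is held level at mid-length (400,185), and tube_b hasn't moved. Carrying tube_a to the crate.

```bash
python3 -m jog '-1 -0.4 0.19 0 0 0 0;-1 -0.8 0.37 0 0 0 0;-1 -0.9 0.4 0 0 0 0;-1 -0.9 0.4 0 0 0 0;-1 -0.9 0.4 0 0 0 0' && python3 -m jog '-1 -0.9 0.4 0 0 0 0;-1 -0.9 0.4 0 0 0 0;-1 -0.9 0.4 0 0 0 0;-1 -0.9 0.4 0 0 0 0;-1 -0.76 0.34 0 0 0 0' && python3 -m jog '-1 0 0 0 0 0 -0.9;-1 0 0 0 0 0 -1;-1 0 0 0 0 0 -1;-1 0 0 0 0 0 -1;-1 0 0 0 0 0 -0.8'  && python3 -m jog '-1 0 0 0 0 0 0'
python3 -c "
from h import *
go(.502,.398,.03,-77.8)"
```

```text
clock: 15.38
ee_pos: [0.5573, 0.2169, 0.2092]
orientation: [[-0.115, -0.993, -0.004], [-0.993, 0.115, -0.001], [0.002, 0.004, -1.0]]
wrist_force: [0.6, 1.1, -1.7]
opening: 0.309
clock: 15.8
ee_pos: [0.4994, 0.4006, 0.2088]
orientation: [[-0.112, -0.994, -0.005], [-0.994, 0.112, -0.001], [0.002, 0.004, -1.0]]
wrist_force: [0.5, -0.0, -2.0]
opening: 0.308
clock: 16.22
ee_pos: [0.501, 0.3972, 0.2089]
orientation: [[0.215, -0.977, -0.004], [-0.977, -0.215, -0.003], [0.002, 0.004, -1.0]]
wrist_force: [-0.1, -0.7, -1.7]
opening: 0.31
clock: 16.3
ee_pos: [0.5011, 0.3971, 0.2092]
orientation: [[0.213, -0.977, -0.004], [-0.977, -0.213, -0.002], [0.001, 0.004, -1.0]]
wrist_force: [-0.1, -0.4, -0.4]
opening: 0.305
pos [0.5011 0.3971 0.2092] yaw -77.72 F [-0.1 -0.4 -0.4] open 0.305 t 16.3
turn units [ 0.06 -0.02  0.02]
shift units [-0.02 -0.04  4.48]
```

```bash
python3 -m jog '-1 0 0 0.5 0 0 0;-1 0 0 0.8 0 0 0;-1 0 0 0.8 0 0 0;-1 0 0 0.7 0 0 0;-1 0 0 0.5 0 0 0' && python3 -m jog '-1 0 0 0.4 0 0 0;-1 0 0 0.3 0 0 0;-1 0 0 0.2 0 0 0;-1 0 0 0.1 0 0 0;-1 0 0 0 0 0 0'
python3 - <<'E'
from h import *
c=capture("side");cv2.imwrite("pics/s8.png",cv2.resize(c["frame"][80:230,120:300,::-1],None,fx=4,fy=4))
go(.502,.398,.026,-77.8)
E
```

```text
clock: 16.72
ee_pos: [0.5, 0.3965, 0.0752]
orientation: [[0.21, -0.978, -0.005], [-0.978, -0.21, -0.003], [0.002, 0.006, -1.0]]
wrist_force: [-0.7, 0.5, -1.0]
opening: 0.311
clock: 17.13
ee_pos: [0.5021, 0.3974, 0.0389]
orientation: [[0.211, -0.978, -0.001], [-0.978, -0.211, -0.001], [0.0, 0.001, -1.0]]
wrist_force: [0.0, 0.2, -1.6]
opening: 0.31
pos [0.5026 0.3978 0.0398] yaw -77.82 F [ 0.4 -0.6 -0.3] open 0.31 t 17.1833
turn units [-0.  0. -0.]
shift units [-0.01  0.01  0.34]
```

View pics/s8.png

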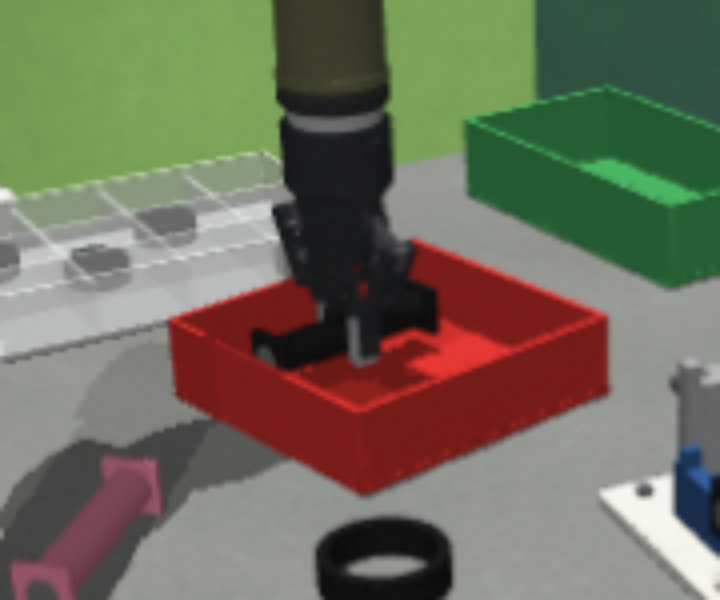

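The tube is inside the crate at (345,330), clear of the walls. Lowering the last 13 mm and releasing it.

```bash
python3 -m jog '-1 0 0 0.12 0 0 0;-1 0 0 0.1 0 0 0;-1 0 0 0.06 0 0 0;-1 0 0 0.03 0 0 0;-1 0 0 0 0 0 0'
```

```text
clock: 17.6
ee_pos: [0.5025, 0.3978, 0.0273]
orientation: [[0.211, -0.977, -0.0], [-0.977, -0.211, 0.0], [-0.0, -0.0, -1.0]]
wrist_force: [0.3, 0.2, -0.4]
opening: 0.312
```

```bash
python3 -m jog '-1 0 0 0.03 0 0 0;-0.3 0 0 0 0 0 0;-0.2 0 0 0 0 0 0;0 0 0 0 0 0 0;0.2 0 0 0 0 0 0' && python3 -m jog '0.2 0 0 0 0 0 0;0.2 0 0 0 0 0 0;0.2 0 0 -0.3 0 0 0;0.2 0 0 -0.8 0 0 0;0.2 0 0 -1 0 0 0' && python3 -m jog '0.2 0 0 -1 0 0 0;0.2 0 0 -1 0 0 0;0.2 0 0 -0.6 0 0 0;0.2 0 0 0 0 0 0.5;0.2 0 0 0 0 0 1' && python3 -m jog '0.2 0 0 0 0 0 1;0.2 0 0 0 0 0 1;0.2 0 0 0 0 0 1;0.2 0 0 0 0 0 0.2;0.2 0 0 0 0 0 0'
python3 - <<'E'
from h import *
c=capture("side");cv2.imwrite("pics/s9.png",cv2.resize(c["frame"][80:250,120:400,::-1],None,fx=2.8,fy=2.8))
go(.605,-.0155,.2,-96.6)
E
```

```text
clock: 18.02
ee_pos: [0.5031, 0.396, 0.026]
orientation: [[0.211, -0.978, 0.001], [-0.978, -0.211, -0.002], [0.003, -0.0, -1.0]]
wrist_force: [0.0, -1.7, 0.8]
opening: 0.599
clock: 18.43
ee_pos: [0.5002, 0.3982, 0.1092]
orientation: [[0.213, -0.977, -0.005], [-0.977, -0.213, -0.001], [0.0, 0.005, -1.0]]
wrist_force: [0.5, 0.2, -0.6]
opening: 0.6
clock: 18.85
ee_pos: [0.5031, 0.3998, 0.2178]
orientation: [[0.108, -0.994, 0.004], [-0.994, -0.108, 0.006], [-0.005, -0.004, -1.0]]
wrist_force: [-0.2, 0.3, -1.1]
opening: 0.6
clock: 19.27
ee_pos: [0.502, 0.3988, 0.2147]
orientation: [[-0.112, -0.994, 0.0], [-0.994, 0.112, 0.001], [-0.001, 0.0, -1.0]]
wrist_force: [0.6, 1.2, -0.4]
opening: 0.601
pos [0.5021 0.3986 0.2146] yaw -96.44 F [-0.6  0.2  0.4] open 0.597 t 19.3167
turn units [0.   0.02 0.04]
shift units [10.   -3.72  0.35]
```

View pics/s9.png

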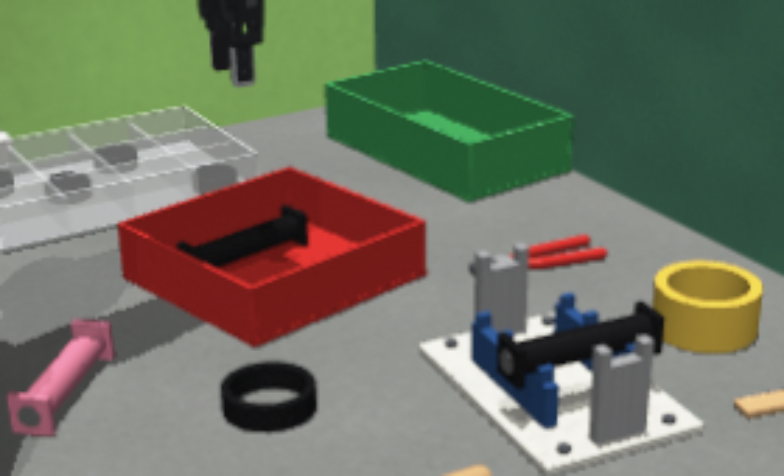

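tube_a lies flat in the crate at (245,240), and tube_b is still on the rack at (585,345). Going back for tube_b.

```bash
python3 -m jog '0.2 0.45 -0.17 0 0 0 0;0.2 0.9 -0.34 0 0 0 0;0.2 0.95 -0.35 0 0 0 0;0.2 0.95 -0.35 0 0 0 0;0.2 0.95 -0.35 0 0 0 0' && python3 -m jog '0.2 0.95 -0.35 0 0 0 0;0.2 0.95 -0.35 0 0 0 0;0.2 0.95 -0.35 0 0 0 0;0.2 0.95 -0.35 0 0 0 0;0.2 0.95 -0.35 0 0 0 0' && python3 -m jog '0.2 0.7 -0.27 0 0 0 0;0.2 0.35 -0.14 0.5 0 0 0;0.2 0 0 0.7 0 0 0;0.2 0 0 0.5 0 0 0;0.2 0 0 0.3 0 0 0' && python3 -m jog '0.2 0 0 0 0 0 0;0.2 0 0 0 0 0 0'
python3 - <<'E'
from h import *
go(.605,-.0155,.065,-96.6)
E
```

```text
clock: 19.73
ee_pos: [0.5454, 0.2225, 0.2145]
orientation: [[-0.112, -0.994, 0.001], [-0.994, 0.112, 0.001], [-0.001, -0.0, -1.0]]
wrist_force: [0.1, -0.0, 0.3]
opening: 0.598
clock: 20.15
ee_pos: [0.5933, 0.0253, 0.2145]
orientation: [[-0.113, -0.994, 0.001], [-0.994, 0.113, 0.001], [-0.001, -0.001, -1.0]]
wrist_force: [1.5, -0.5, -0.5]
opening: 0.604
clock: 20.57
ee_pos: [0.6034, -0.0165, 0.1322]
orientation: [[-0.114, -0.993, -0.003], [-0.993, 0.114, 0.001], [-0.001, 0.003, -1.0]]
wrist_force: [0.2, 0.5, 0.5]
opening: 0.598
clock: 20.73
ee_pos: [0.6045, -0.0164, 0.1343]
orientation: [[-0.114, -0.994, -0.0], [-0.994, 0.114, 0.0], [-0.0, 0.0, -1.0]]
wrist_force: [0.2, 0.2, 0.7]
opening: 0.601
pos [ 0.6045 -0.0164  0.1343] yaw -96.53 F [0.2 0.2 0.7] open 0.601 t 20.7333
turn units [0.   0.   0.02]
shift units [-0.02 -0.01  1.73]
```

```bash
python3 -m jog '0.2 -0.02 0 0.4 0 0 0;0.2 0 0 0.5 0 0 0;0.2 0 0 0.45 0 0 0;0.2 0 0 0.28 0 0 0;0.2 0 0 0.1 0 0 0' && python3 -m jog '0.2 0 0 0 0 0 0;0.2 0 0 0 0 0 0;-1 0 0 0 0 0 0;-1 0 0 0 0 0 0;-1 0 0 0 0 0 0' && python3 -m jog '-1 0 0 0 0 0 0;-1 0 0 0 0 0 0;-1 0 0 0 0 0 0;-1 0 0 0 0 0 0;-1 0 0 -0.2 0 0 0' && python3 -m jog '-1 0 0 -0.4 0 0 0;-1 0 0 -0.6 0 0 0;-1 0 0 -0.8 0 0 0;-1 0 0 -0.8 0 0 0;-1 0 0 -0.6 0 0 0' && python3 -m jog '-1 0 0 -0.3 0 0 0;-1 0 0 0 0 0 0'
python3 - <<'E'
from h import *
c=capture("side");cv2.imwrite("pics/s10.png",cv2.resize(c["frame"][80:250,120:400,::-1],None,fx=2.8,fy=2.8))
go(.521,.310,.21,-77.8)
E
```

```text
clock: 21.15
ee_pos: [0.6045, -0.0155, 0.0645]
orientation: [[-0.114, -0.993, -0.0], [-0.993, 0.114, 0.0], [-0.0, 0.0, -1.0]]
wrist_force: [-0.3, 0.3, 0.0]
opening: 0.599
clock: 21.57
ee_pos: [0.6053, -0.0159, 0.0661]
orientation: [[-0.115, -0.993, 0.002], [-0.993, 0.115, 0.0], [-0.0, -0.002, -1.0]]
wrist_force: [-0.8, 0.3, 5.1]
opening: 0.308
clock: 21.98
ee_pos: [0.6039, -0.0156, 0.0725]
orientation: [[-0.115, -0.993, -0.002], [-0.993, 0.115, 0.0], [-0.0, 0.002, -1.0]]
wrist_force: [-0.6, -0.0, -2.1]
opening: 0.313
clock: 22.4
ee_pos: [0.6047, -0.0163, 0.2036]
orientation: [[-0.115, -0.993, 0.002], [-0.993, 0.115, -0.0], [0.0, -0.002, -1.0]]
wrist_force: [0.8, -1.0, -1.1]
opening: 0.311
clock: 22.57
ee_pos: [0.6059, -0.0163, 0.2157]
orientation: [[-0.115, -0.993, 0.005], [-0.993, 0.115, -0.0], [-0.0, -0.005, -1.0]]
wrist_force: [0.2, -0.3, -1.0]
opening: 0.308
pos [ 0.6047 -0.0158  0.2136] yaw -96.58 F [-0.6  0.2 -2.1] open 0.308 t 22.6167
turn units [-0.02  0.   -4.7 ]
shift units [-7.85  3.01  0.09]
```

View pics/s10.png

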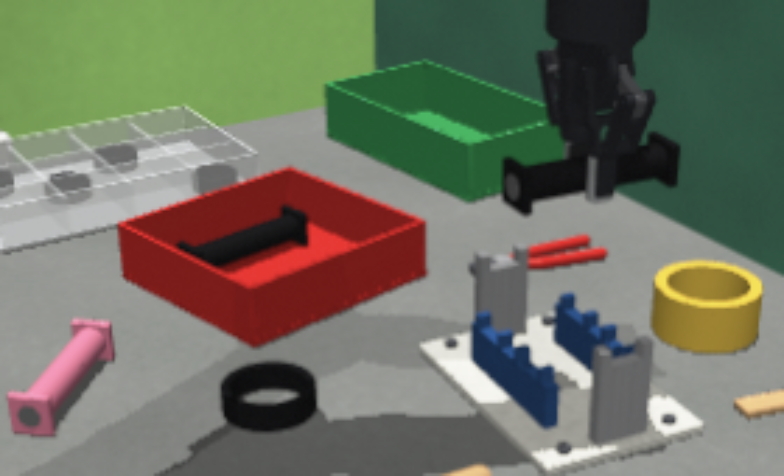

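tube_b is held level at (590,175). Carrying it to the crate.

```bash
python3 -m jog '-1 -0.4 0.15 0 0 0 0;-1 -0.85 0.33 0 0 0 0;-1 -0.9 0.35 0 0 0 0;-1 -0.9 0.35 0 0 0 0;-1 -0.9 0.35 0 0 0 0' && python3 -m jog '-1 -0.9 0.35 0 0 0 0;-1 -0.9 0.35 0 0 0 0;-1 -0.9 0.35 0 0 0 0;-1 -0.8 0.3 0 0 0 0;-1 -0.4 0.13 0 0 0 0' && python3 -m jog '-1 0 0 0 0 0 -0.9;-1 0 0 0 0 0 -1;-1 0 0 0 0 0 -1;-1 0 0 0 0 0 -1;-1 0 0 0 0 0 -0.8'  && python3 -m jog '-1 0 0 0 0 0 0;-1 0 0 0 0 0 0'
python3 - <<'E'
from h import *
c=capture("top")
H=hsv(c);P=cloud(c);m=(H[...,2]<60);m[:150]=0;m[275:]=0;m[:,:60]=0;m[:,170:]=0
for k in blobs(m,60): print(cv2.boundingRect(k),rect(c,k,.03))
cv2.imwrite("pics/t11.png",cv2.resize(c["frame"][130:290,30:210,::-1],None,fx=3.5,fy=3.5))
go(.521,.310,.037,-77.8)
E
```

```text
clock: 23.03
ee_pos: [0.5597, 0.1496, 0.2105]
orientation: [[-0.115, -0.993, -0.004], [-0.993, 0.115, -0.001], [0.001, 0.004, -1.0]]
wrist_force: [0.8, 0.4, -2.2]
opening: 0.311
clock: 23.45
ee_pos: [0.5167, 0.316, 0.2097]
orientation: [[-0.108, -0.994, -0.006], [-0.994, 0.108, 0.001], [-0.001, 0.006, -1.0]]
wrist_force: [0.5, 0.8, -2.0]
opening: 0.308
clock: 23.87
ee_pos: [0.5194, 0.3094, 0.2103]
orientation: [[0.215, -0.977, -0.004], [-0.977, -0.215, -0.002], [0.001, 0.005, -1.0]]
wrist_force: [-0.5, 0.7, -1.2]
opening: 0.309
clock: 24.03
ee_pos: [0.5198, 0.3095, 0.2111]
orientation: [[0.21, -0.978, -0.003], [-0.978, -0.21, -0.001], [0.001, 0.003, -1.0]]
wrist_force: [-0.5, 0.7, -2.3]
opening: 0.31
(60, 159, 85, 109) (array([0.5171, 0.3859, 0.2454, 0.1945]), 1.92)
(144, 159, 26, 116) (array([0.5093, 0.258 , 0.263 , 0.056 ]), 2.24)
pos [0.5201 0.3096 0.2114] yaw -77.89 F [ 0.   0.5 -2.4] open 0.314 t 24.0833
turn units [ 0.04 -0.01 -0.02]
shift units [-0.01 -0.04  4.36]
```

View pics/t11.png

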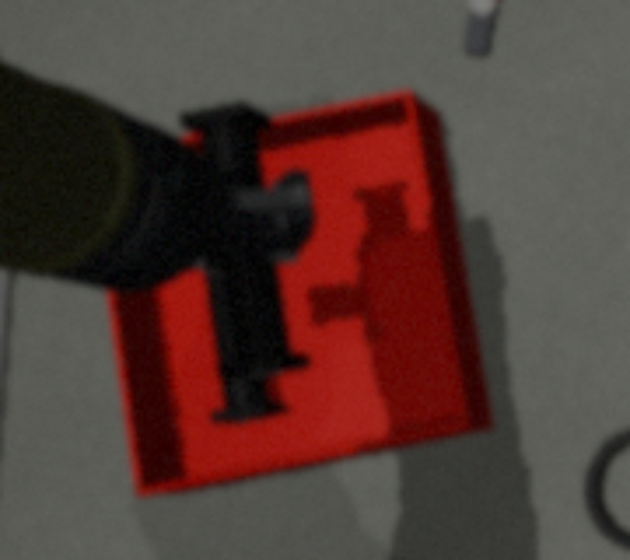

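The held tube appears over tube_a only because of its height. tube_a's end shows at (248,395), and the right-hand half of the crate is free. Lowering.

```bash
python3 -m jog '-1 0 -0.04 0.5 0 0 0;-1 0 0 0.8 0 0 0;-1 0 0 0.8 0 0 0;-1 0 0 0.7 0 0 0;-1 0 0 0.5 0 0 0' && python3 -m jog '-1 0 0 0.4 0 0 0;-1 0 0 0.3 0 0 0;-1 0 0 0.2 0 0 0;-1 0 0 0.1 0 0 0;-1 0 0 0 0 0 0'
python3 - <<'E'
from h import *
c=capture("side");cv2.imwrite("pics/s12.png",cv2.resize(c["frame"][80:230,120:300,::-1],None,fx=4,fy=4))
go(.521,.31,.026,-77.8)
E
```

```text
clock: 24.5
ee_pos: [0.5208, 0.3096, 0.0777]
orientation: [[0.21, -0.978, -0.004], [-0.978, -0.21, -0.002], [0.001, 0.004, -1.0]]
wrist_force: [-0.6, -0.5, -1.7]
opening: 0.311
clock: 24.92
ee_pos: [0.5223, 0.3101, 0.0404]
orientation: [[0.211, -0.977, -0.001], [-0.977, -0.211, -0.0], [0.0, 0.001, -1.0]]
wrist_force: [0.6, 0.9, -2.0]
opening: 0.307
pos [0.5227 0.3102 0.0411] yaw -77.81 F [ 0.1  0.9 -2.3] open 0.311 t 24.9667
turn units [-0.01  0.   -0.  ]
shift units [-0.    0.04  0.38]
```

View pics/s12.png

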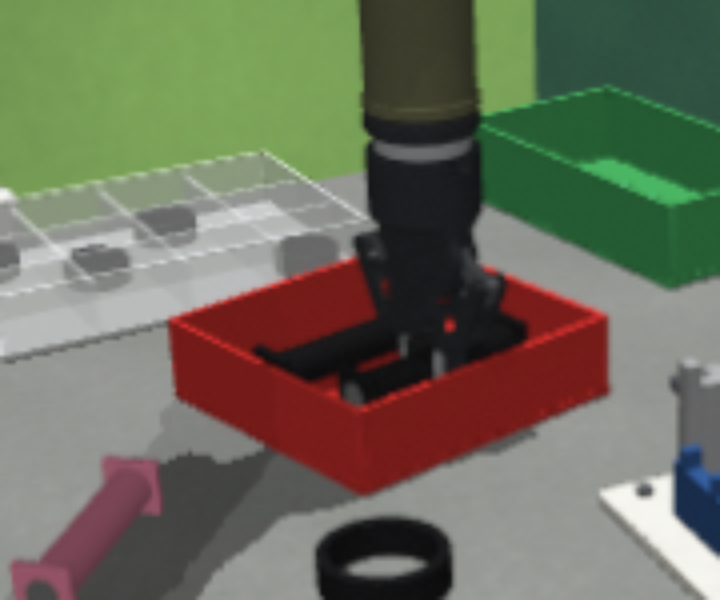

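tube_b is inside the crate beside tube_a and parallel to it. Lowering and releasing.

```bash
python3 -m jog '-1 0 0 0.13 0 0 0;-1 0 0 0.12 0 0 0;-1 0 0 0.07 0 0 0;-1 0 0 0.03 0 0 0;-1 0 0 0 0 0 0' && python3 -m jog '-1 0 0 0.03 0 0 0;-0.3 0 0 0 0 0 0;-0.2 0 0 0 0 0 0;0 0 0 0 0 0 0;0.2 0 0 0 0 0 0' && python3 -m jog '0.2 0 0 0 0 0 0;0.2 0 0 0 0 0 0;0.2 0 0 -0.3 0 0 0;0.2 0 0 -0.8 0 0 0;0.2 0 0 -1 0 0 0' && python3 -m jog '0.2 0 0 -1 0 0 0;0.2 0 0 -1 0 0 0;0.2 0 0 -1 0 0 0;0.2 0 0 -0.6 0 0 0;0.2 0 0 0 0 0 0'
python3 -c "
from h import *
go(.45,.12,.23)"
```

```text
clock: 25.38
ee_pos: [0.5224, 0.3103, 0.0273]
orientation: [[0.212, -0.977, -0.0], [-0.977, -0.212, 0.001], [-0.001, 0.0, -1.0]]
wrist_force: [-1.5, 0.7, 0.6]
opening: 0.311
clock: 25.8
ee_pos: [0.5214, 0.3147, 0.0257]
orientation: [[0.214, -0.977, -0.001], [-0.977, -0.214, 0.006], [-0.006, 0.0, -1.0]]
wrist_force: [-2.0, 7.3, 3.9]
opening: 0.595
clock: 26.22
ee_pos: [0.5209, 0.309, 0.1085]
orientation: [[0.211, -0.977, -0.005], [-0.977, -0.211, -0.003], [0.002, 0.005, -1.0]]
wrist_force: [-0.3, 0.6, -0.0]
opening: 0.598
clock: 26.63
ee_pos: [0.5261, 0.3103, 0.2601]
orientation: [[0.21, -0.978, 0.011], [-0.978, -0.21, 0.005], [-0.002, -0.011, -1.0]]
wrist_force: [-0.8, -0.6, -0.3]
opening: 0.599
pos [0.5261 0.3103 0.2601] yaw -77.86 F [-0.8 -0.6 -0.3] open 0.599 t 26.6333
shift units [4.25 2.87 0.71]
```

```bash
python3 -m jog '0.2 0.6 0.4 0 0 0 0;0.2 0.8 0.55 0 0 0 0;0.2 0.8 0.55 0 0 0 0;0.2 0.8 0.55 0 0 0 0;0.2 0.8 0.5 0 0 0 0' && python3 -m jog '0.2 0.4 0.3 0 0 0 0;0.2 0 0 0 0 0 0;0.2 0 0 0 0 0 0'
python3 - <<'E'
from h import *
c=capture("top");H=hsv(c);P=cloud(c)
m=(H[...,2]<60)&(H[...,1]<120);m[:160]=0;m[268:]=0;m[:,:62]=0;m[:,165:]=0
for k in blobs(m,60): print(cv2.boundingRect(k),rect(c,k,.035))
cv2.imwrite("pics/t13.png",c["frame"][:,:,::-1])
c=capture("side");cv2.imwrite("pics/s13.png",c["frame"][:,:,::-1])
E
```

```text
clock: 27.05
ee_pos: [0.4532, 0.138, 0.2533]
orientation: [[0.211, -0.977, -0.001], [-0.977, -0.211, -0.001], [0.001, 0.001, -1.0]]
wrist_force: [0.1, -0.4, -0.7]
opening: 0.601
clock: 27.3
ee_pos: [0.4461, 0.1205, 0.2537]
orientation: [[0.208, -0.978, -0.0], [-0.978, -0.208, -0.0], [0.0, 0.0, -1.0]]
wrist_force: [0.8, 0.7, 0.1]
opening: 0.601
(62, 174, 103, 94) (array([0.4985, 0.3547, 0.237 , 0.2102]), -89.49)
```

View pics/t13.png

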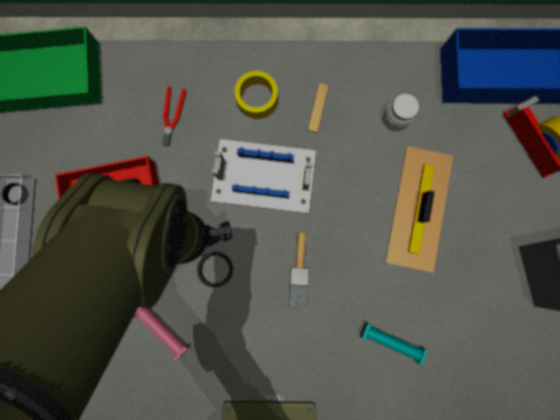

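View pics/s13.png

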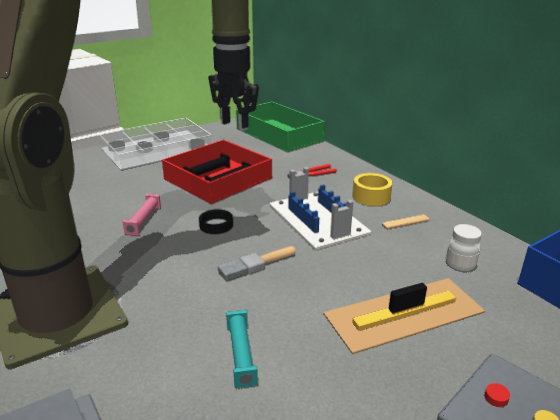

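The bar is on the pad at (422,209) in the top view and the bystanders look unmoved, but the arm hides the crate. I'll move aside for a clear view.

```bash
python3 -m jog '0.2 0.5 -0.1 0 0 0 0;0.2 0.9 -0.2 0 0 0 0;0.2 0.9 -0.2 0 0 0 0;0.2 0.9 -0.2 0 0 0 0;0.2 0.9 -0.2 0 0 0 0' && python3 -m jog '0.2 0.9 -0.2 0 0 0 0;0.2 0.7 -0.2 0 0 0 0;0.2 0.4 -0.1 0 0 0 0;0.2 0 0 0 0 0 0;0.2 0 0 0 0 0 0'
python3 - <<'E'
from h import *
c=capture("top");H=hsv(c);P=cloud(c)
m=(H[...,1]<150)&(H[...,2]<70);q=np.zeros(m.shape,np.uint8);cv2.fillConvexPoly(q,np.int32([[64,182],[146,166],[160,244],[76,262]]),1);m&=q>0
for k in blobs(m,60): print(cv2.boundingRect(k),rect(c,k,.035)); mm=np.zeros(m.shape,np.uint8);cv2.drawContours(mm,[k],-1,1,-1);print("top z",np.percentile(P[...,2][mm>0],[10,50,90]).round(3))
cv2.imwrite("pics/t14.png",cv2.resize(c["frame"][130:290,30:210,::-1],None,fx=3.5,fy=3.5))
h,s,v=[H[...,i].astype(int) for i in range(3)]
E
```

```text
clock: 27.82
ee_pos: [0.5179, -0.0309, 0.2533]
orientation: [[0.215, -0.977, 0.0], [-0.977, -0.215, 0.0], [-0.0, -0.0, -1.0]]
wrist_force: [0.5, 0.8, 0.3]
opening: 0.598
clock: 28.23
ee_pos: [0.5536, -0.1044, 0.253]
orientation: [[0.212, -0.977, -0.0], [-0.977, -0.212, 0.0], [-0.0, 0.0, -1.0]]
wrist_force: [0.6, 0.8, -0.0]
opening: 0.597
(83, 189, 24, 61) (array([0.5008, 0.3947, 0.1379, 0.0334]), 13.29)
top z [0.03  0.035 0.039]
(122, 179, 23, 61) (array([0.5233, 0.3105, 0.1379, 0.0298]), 11.93)
top z [0.031 0.035 0.04 ]
```

View pics/t14.png

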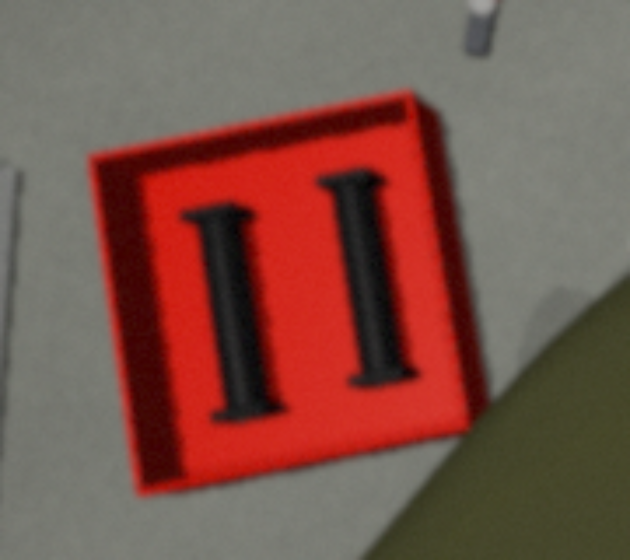

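Both tubes lie flat side by side on the crate floor, at crop (235,310) and (365,275), with their tops about 35–40 mm above the table. The robot is clear of everything, so I'm handing in.

```bash
python3 -c "
from cell import order
print(order.hand_in())"
```

```text
the job is handed in; nothing more can be done
None
```

I finished the job and handed it in at about 28 s of the 72 s allowed; no verdict was reported. I lifted the bar out of its brackets by the grip and laid it on the pad, with both tubes still seated in the rack. Then I took tube_a and tube_b off the rack and laid them side by side in the red crate.

What my last checks showed:
- **Bar:** it lies flat, grip up. After I let go I measured its centre about 2 mm from the pad's, turned about 0.3° from it, with its whole length inside the outline.
- **Tubes:** they are level on the crate floor, about 87 mm apart between axes and within about 1° of the crate's x axis.
- **Bystanders:** none of those in view look moved by eye in the last pictures; I did not measure their positions.
- **Arm and gripper:** clear of everything, with the wrist force near zero.
- **Minor contacts:** the bar met the pad with about 16 N. I felt about 7 N sideways as the fingers opened beside tube_b in the crate, possibly a finger touching the crate wall. Neither moved anything visibly.

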